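# Clamp the plaster block in the crank vise

### The arm

A 6-joint arm with a two-finger parallel gripper is mounted at the origin on a cart in front of the work surface, level with it; the furniture and walls round the work are solid. World frame = base frame: x ahead of the robot, y to its left, z up, the work surface at z = 0. Lengths are in mm, angles in degrees, forces in N, time in s.
With the tool pointing down it reaches from about 275 to 850 mm from the base axis. Payload 19 kg.
Tool frame: the origin (TCP) lies on the centre line of the jaws, within the pads' length; the fingertips stand 17 mm ahead of it and the grasp point (between the pads) lies 2 mm behind it (robot.nose_length is the distance from the TCP to the fingertips, in mm); z points along the fingers, y is the direction in which the jaws open and shut (so a half turn about z gives the same grasp; the last joint's range is limited). The gripper opens to 85 mm and grips with 20 to 120 N. Pads are 22 mm wide; open, the fingers measure 114 mm over their backs; the gripper's body (76 mm by 85 mm) begins 54 mm behind the grasp point. The pads swing forward as they close: fully open they stand 13 mm farther back than shut.
Start: joints at [-74.656, 8.623, 82.357, -0, 89.026, -7.678], TCP at [224.841, -529.187, 248.267] pointing down, gripper open.
Joint ranges: [-160.23, 160.23], [-39.13, 120.54], [6.94, 153.29], [-79.49, 259.48], [9.18, 160.14], [-161.06, 161.06]. Speed limits (degrees/s): [108.29, 108.29, 127.2, 172.46, 172.46, 172.46].

### API

Orientations are given as [roll, pitch, yaw] about the fixed x, y, z axes, in that order (R = Rz(yaw) Ry(pitch) Rx(roll)).
In Python, from bench import robot, readout, cams, workorder gives the robot as it stands. The module is installed in compiled form; this text tells all that it offers. Calls block until the motion is done:
- robot.move_to(position, orientation): joint-space move of the TCP to a pose.
- robot.move_straight(position, attitude=None, v=150, stop_force=None): straight line of the TCP; attitude=None keeps the orientation; v is the mean speed in mm/s. With stop_force (N) it stops when the force on the tool has changed by that much, and returns True; else False.
- robot.move_joints(angles): joint-space move.
- robot.set_gripper(opening, squeeze=None): opening from 0.0 (shut) to 1.0 (fully open); squeeze is the grip in N (None keeps the last); returns when the fingers have stopped.
- robot.dwell(seconds).
- robot.solve_ik(position, orientation): joint angles nearest the present ones, or None.
- readout.get_state(): the state.
- cams.grab_frame(name): name is "side" or "top"; returns a dict with "img" (384x512x3 uint8, red, green, blue), "depth" (384x512 float32, mm along the optical axis (not along the pixel's ray), 0 where there is no reading), "fx", "fy", "cx", "cy" (pixels), "R" (3x3) and "t" (3): a world point X has camera coordinates R X + t. Camera axes: x right, y down, z forward; pixel columns grow to the right and rows downward; lengths in mm; the calibration is good to about 2 mm. A picture is of the moment at which its call begins.
A pose or a line that the arm cannot do raises robot.IKError and nothing moves.
- workorder.finish_job(): hands the job in, once; it reports no verdict.
The state is a dict: "time_s": time; "q": joint angles; "dq": joint speeds; "effort": joint torques, N m; "position": TCP position; "orientation": TCP orientation; "wrist_force": force on the tool from outside, world axes, zero at the start; "wrist_torque": the same for the moment, N m; "opening": opening from 0.0 (shut) to 1.0 (fully open).
Only numpy, scipy, OpenCV 4.12 (cv2) and the standard library are available. Lean on these libraries where they do the work, as an engineer would, in place of code of your own. Each camera call takes 0.05 s, during which the arm holds its last target.

### The job

Clamp the plaster sanding block in the bench vise so that it can be dressed: lay it flat on the vise bed, lengthwise between the two jaws, then crank the handle clockwise until the sliding jaw holds the block tight against the fixed jaw. Leave the crank there and let go.

Things in the scene. Friction and masses are not known exactly. Their poses are not given: they have to be found in the camera images.
- block_center (a point): Centre (half-way up, 15 mm above its underside) of the loose white plaster sanding block, a plain rectangular block 45 x 90 x 30 mm (x, y, z; y is its long axis), about 0.2 kg, lying flat on the worktop.
- vise: Grey bench vise bolted down, 240 mm long, 62 wide. Origin at the worktop under the middle of the opening; x runs from the crank end to the fixed jaw, z up. Its flat bed is 22 mm above the worktop. Fixed jaw's face at x = +60 mm, sliding jaw's face at x = -60 mm with the crank at 0. Both jaws reach 34 mm above the bed. The crank stands on a 60 mm high housing at x = -149 to -95 mm.
- vise_seat (a point): Point on top of the vise bed (22 mm above the worktop), midway across, 2 mm from the vise's origin towards the fixed jaw: where the underside of the block is best centred when put in, its long side along the vise's x axis, with at least 10 mm to spare at either end. The axes are the vise's.
- vise_jaw: Sliding jaw. Its origin coincides with the vise's origin when the crank reads 0 and shifts along the vise's x axis with the jaw.
- vise_crank (a joint): Crank angle in rad, 0 to 2.5, growing clockwise seen from above; it drives the sliding jaw 16 mm per rad towards the fixed jaw (opening = 120 mm - 16 mm x angle: the jaws meet a 90 mm long piece at about 1.88). Starts between 0 and 0.4, turns stiffly (0.25 N m, about 5 N at the knob) and stays where it is left, keeping its grip.
- crank_axis (a point): Point on the crank's upright axis, at the height of the knob's middle (100 mm above the worktop).
- crank_knob (a point): Middle of the crank's upright black knob, 100 mm above the worktop, 55 mm from the crank's axis. It is 20 mm in diameter, spins freely and stands from 77 to 121 mm above the worktop; the crank arm's top below it is at 75 mm. At 0 the arm points away from the fixed jaw; turned clockwise, the knob comes round by the vise's +y side.
Not all that is in view belongs to the job. Of the things like the part that bears block_center, leave any that is black or red; of the rest the larger one is meant.

How it is judged (in metres and radians):
At the end, for the whole second after the job is handed in: The block lies flat on the vise bed (within 6 mm and 10 degrees), lengthwise within 10 degrees, within 18 mm of the middle across the jaws, its end at the fixed jaw within 10 mm; the sliding jaw presses on it with more than 3 N; it is at rest (x of block_center in the frame of vise between 0.005 and 0.025 m and y of block_center in the frame of vise between -0.018 and 0.018 m and z of block_center in the frame of vise between 0.031 and 0.043 m and angle between the y axis of block_center and the x axis of vise, either way round below 0.17 rad and angle between block_center's own z axis and vertical below 0.17 rad and contact force between vise_jaw and plaster_block above 3 N and linear speed of plaster_block below 0.01 m/s); the robot touches nothing.
It also fails if it takes over 61 s, if anything falls off the work surface, if the arm or the gripper's body presses on something with over 40 N, if the wrist force passes 120 N, or if a joint passes its speed limit or range.

## Working session

There is one attempt and no reset: what is moved stays moved. The work goes in short steps, each a Python script; the robot and the scene stay as the last script left them, time stands still between calls to the robot, and variables do not carry over. Pictures are saved under pics/ and viewed, and the job is handed in when it is done.

```bash
mkdir -p pics; cat > h.py <<'E'
import numpy as np, cv2
from bench import robot, readout, cams, workorder
def shot(n,f):
    g=cams.grab_frame(n); cv2.imwrite(f'pics/{f}.png',g['img'][:,:,::-1]); np.savez(f'pics/{f}.npz',**g); return g
def px(g,u,v,d=None):
    d=float(g['depth'][int(v),int(u)]) if d is None else d
    c=np.array([(u-g['cx'])/g['fx']*d,(v-g['cy'])/g['fy']*d,d])
    return g['R'].T@(c-g['t'])
def pz(g,u,v,z):
    r=g['R'].T@np.array([(u-g['cx'])/g['fx'],(v-g['cy'])/g['fy'],1]); o=-g['R'].T@g['t']
    return o+r*(z-o[2])/r[2]
def proj(g,X):
    c=g['R']@np.array(X)+g['t']; return [g['fx']*c[0]/c[2]+g['cx'],g['fy']*c[1]/c[2]+g['cy']]
E
python3 - <<'E'
from h import *
for n in('top','side'):
    g=shot(n,n+'0'); print(n,g['fx'],g['R'].round(3).tolist(),g['t'])
print(readout.get_state())
E
```

```text
top 437.50611340552905 [[0.009, -1.0, -0.018], [-0.998, -0.007, -0.066], [0.066, 0.018, -0.998]] [190.95478776 597.72016854 981.30109433]
side 420.0893584302913 [[-0.955, -0.297, -0.01], [-0.176, 0.593, -0.786], [0.239, -0.748, -0.619]] [ 627.39021277   76.08039942 1047.07483566]
{'time_s': 0.1, 'q': array([-7.46550210e+01,  8.64855394e+00,  8.23869139e+01,  1.73600374e-05,
        8.90253277e+01, -7.67910322e+00]), 'dq': array([ 0.01197036, -0.06323916, -0.03172379, -0.01226309, -0.02633396,
       -0.03968688]), 'effort': array([ 6.29469097e-03, -7.14381909e+01, -5.71790349e+01, -1.31932943e-04,
        7.14803682e-03,  2.62205037e-05]), 'position': array([ 224.81174351, -529.02925793,  247.75219814]), 'orientation': array([-1.79939752e+02, -8.14099767e-03,  2.30240777e+01]), 'wrist_force': array([ 0.21302648,  0.19941424, -0.53981259]), 'wrist_torque': array([ 0.00381171, -0.00582235, -0.01322473]), 'opening': 1.0011845823657248}
```

View pics/top0.png

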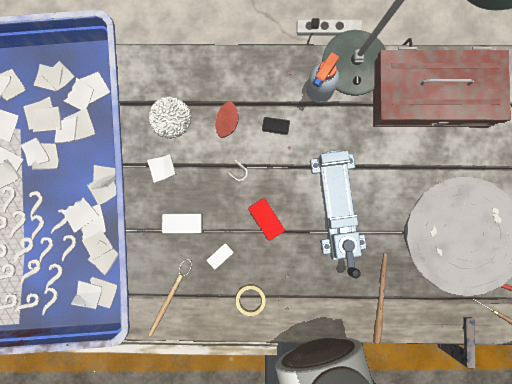

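View pics/side0.png

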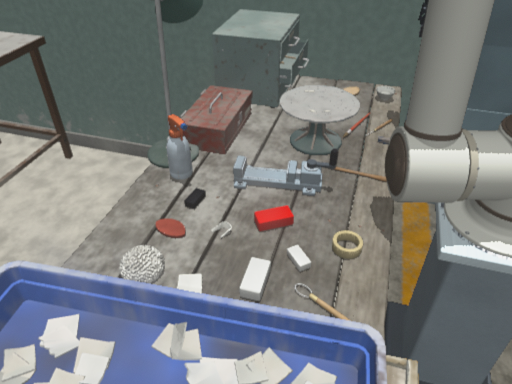

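Candidates in the top view are the large white block (182,223), the small white block (220,257), the red block (266,219), the black block (275,126) and a white paper-like square (161,168). By the description I choose the larger white one at (182,223), and I'll check it in a crop.

```bash
python3 - <<'E'
from h import *
g=dict(np.load('pics/top0.npz')); im=g['img'][:,:,::-1]
a=cv2.resize(im[145:275,140:240],None,fx=4,fy=4,interpolation=cv2.INTER_CUBIC)
b=cv2.resize(im[140:285,295:385],None,fx=4,fy=4,interpolation=cv2.INTER_CUBIC)
cv2.imwrite('pics/c1.png',a);cv2.imwrite('pics/c2.png',b)
for p in [(182,223),(220,257),(161,168),(266,219),(337,190),(353,271),(349,246),(333,160),(342,223)]: print(p,px(g,*p).round(1))
# block rectangle by mask of height
H,W=g['depth'].shape
uu,vv=np.meshgrid(np.arange(W),np.arange(H)); d=g['depth']
P=np.stack([(uu-g['cx'])/g['fx']*d,(vv-g['cy'])/g['fy']*d,d],-1); X=(P-g['t'])@g['R']
m=(X[...,2]>20)&(X[...,2]<40); m[:, :150]=0; m[:,210:]=0; m[:195]=0; m[245:]=0
q=X[m]; print(len(q),q.mean(0))
r=cv2.minAreaRect(q[:,:2].astype(np.float32)); print(r)
E
```

```text
(182, 223) [531.9 368.9  29.1]
(220, 257) [455.3 282.4  19.3]
(161, 168) [660.7 426.2   2.8]
(266, 219) [542.5 178.2  29.6]
(337, 190) [610.1  16.6  22.7]
(353, 271) [437.3   0.5 121.1]
(349, 246) [4.857e+02 1.000e-01 7.720e+01]
(333, 160) [674.   30.7  57.1]
(342, 223) [534.8  12.   60.3]
766 [531.52950285 370.44535366  29.65605345]
((530.7559204101562, 370.31756591796875), (43.289703369140625, 89.4186782836914), 0.5357860326766968)
```

View pics/c1.png

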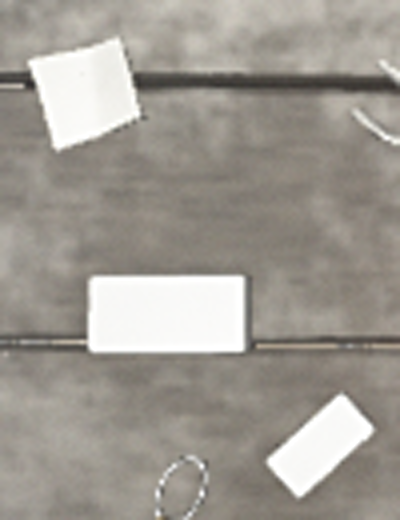

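View pics/c2.png

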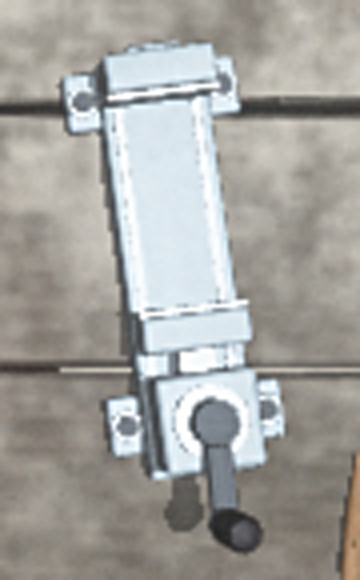

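```bash
cat > vise.py <<'E'
from h import *
g=dict(np.load('pics/top0.npz'))
H,W=g['depth'].shape
uu,vv=np.meshgrid(np.arange(W),np.arange(H)); d=g['depth']
P=np.stack([(uu-g['cx'])/g['fx']*d,(vv-g['cy'])/g['fy']*d,d],-1); X=(P-g['t'])@g['R']
R=np.zeros((H,W),bool); R[145:285,300:372]=1
def comp(lo,hi):
    m=R&(X[...,2]>lo)&(X[...,2]<hi); n,l,s,c=cv2.connectedComponentsWithStats(m.astype(np.uint8))
    for i in range(1,n):
        if s[i,4]>25:
            q=X[l==i]; print((lo,hi),s[i].tolist(),q.mean(0).round(1),cv2.minAreaRect(q[:,:2].astype(np.float32)))
comp(18,27);comp(50,58);comp(58,64);comp(50,64);comp(70,90);comp(112,128)
E
python3 vise.py
python3 - <<'E'
from h import *
g=dict(np.load('pics/top0.npz'))
for (a,b),z in [((105,92),56),((215,80),56),((138,317),56),((248,307),56),((247,342),56),((112,105),22),((140,303),22),((205,97),22),((232,290),22),((155,380),60),((255,370),60),((213,420),75),((215,420),80),((237,530),121)]:
    print((a,b,z),pz(g,295+a/4-.4,140+b/4-.4,z).round(1), px(g,295+a//4,140+b//4).round(1))
E
```

```text
(18, 27) [320, 163, 34, 56, 1384] [609.1  17.3  22.2] ((611.953125, 17.36697006225586), (124.67926788330078, 62.30113220214844), 7.737679481506348)
(18, 27) [327, 220, 13, 40, 122] [500.4  27.1  21.7] ((497.91119384765625, 22.464706420898438), (90.67485809326172, 21.891633987426758), 7.0981292724609375)
(18, 27) [349, 226, 8, 6, 42] [522.5 -17.5  22.6] ((522.7308959960938, -18.16399383544922), (11.342989921569824, 16.737268447875977), 0.4161564111709595)
(50, 58) [321, 151, 29, 14, 292] [679.7  26.6  55.1] ((680.2708129882812, 26.38018035888672), (26.034650802612305, 61.5194206237793), 7.673859119415283)
(50, 58) [330, 215, 28, 14, 267] [539.    8.   54.9] ((538.7493286132812, 7.603168487548828), (23.66674041748047, 59.814659118652344), 7.716497421264648)
(58, 64) [334, 232, 28, 27, 354] [489.5   2.9  60.8] ((487.62286376953125, 1.0193901062011719), (52.940311431884766, 55.49677276611328), 8.154983520507812)
(50, 64) [321, 151, 29, 14, 322] [680.   26.5  55.4] ((680.2708129882812, 26.38018035888672), (26.034650802612305, 61.5194206237793), 7.673859119415283)
(50, 64) [330, 215, 28, 1
[... 676 characters left out ...]
75.2  -3.4  56. ] [674.7  -3.1  53.3]
(138, 317, 56) [543.7  39.4  56. ] [543.5  38.2  45.5]
(248, 307, 56) [549.7 -20.8  56. ] [551.6 -32.9   1.8]
(247, 342, 56) [530.5 -20.2  56. ] [530.7 -19.6  54.8]
(112, 105, 22) [665.5  49.2  22. ] [664.3  49.1  28.3]
(140, 303, 22) [552.1  33.4  22. ] [552.9  32.7  23.3]
(205, 97, 22) [670.5  -4.   22. ] [670.   -4.2  22.8]
(232, 290, 22) [560.  -18.8  22. ] [560.2 -19.5  23.2]
(155, 380, 60) [509.4  30.8  60. ] [508.3  30.5  53. ]
(255, 370, 60) [515.3 -23.6  60. ] [ 503.7 -183.6 -712.9]
(213, 420, 75) [488.6   2.1  75. ] [487.7   1.9  75.1]
(215, 420, 80) [488.8   2.   80. ] [487.7   1.9  75.1]
(237, 530, 121) [435.1  -1.2 121. ] [435.2  -1.7 120.1]
```

The crop confirms the 45x90x30 white block (measured centre 531,370, top about 30). The vise yaw is about 7.6° with its origin near (609,17), and the crank axis is near (488.5,2) with the crank at about 0.05 rad. Next is the grasp.

```bash
python3 - <<'E'
from h import *
robot.set_gripper(1.0,40)
y=90.5
robot.move_to([531,370.3,150],[180,0,y])
print(robot.move_straight([531,370.3,22],v=100,stop_force=15), readout.get_state()['position'])
robot.set_gripper(0.0,50)
s=readout.get_state();print(s['opening'],s['wrist_force'])
robot.move_straight([531,370.3,180],v=150)
s=readout.get_state();print(s['time_s'],s['opening'],s['wrist_force'],s['position'])
shot('side','s1')
E
```

```text
False [531.31750397 370.49320918  22.71884087]
0.5185376099899421 [ 0.25035285 -0.80034329  5.06554515]
6.7417 0.5210789619092941 [ 0.69866986 -0.06462008 -3.00443407] [530.65025562 370.13060429 178.84162166]
```

View pics/s1.png

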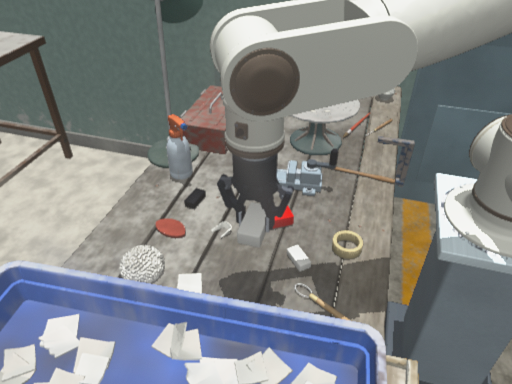

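The block is held at about (253,225) in the side view, the opening is 44 mm and the weight change reads about 2–3 N. Next I place it.

```bash
python3 - <<'E'
from h import *
y=7.6
robot.move_to([611,17.2,180],[180,0,y])
print(robot.move_straight([611,17.2,70],v=120,stop_force=20))
shot('side','s2'); shot('top','t2')
print(robot.move_straight([611,17.2,43],v=30,stop_force=8))
s=readout.get_state();print(s['time_s'],s['opening'],s['wrist_force'],s['position'])
E
```

```text
False
True
10.1167 0.5187681056051429 [-2.80369727  0.5051704   8.06295063] [610.73623722  17.20940132  44.40765377]
```

View pics/s2.png

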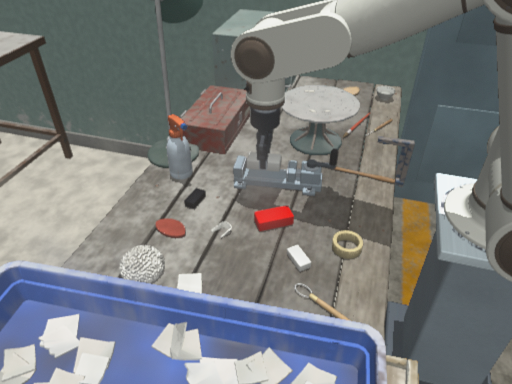

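Contact came at TCP z 44.4 against an expected 44.7, so the block is on the bed. I'll release, retreat and look.

```bash
python3 - <<'E'
from h import *
robot.set_gripper(0.85)
robot.move_straight([611,17.2,180],v=150)
robot.move_to([434,-150,200],[180,0,180])
g=shot('top','t3')
cv2.imwrite('pics/c3.png',cv2.resize(g['img'][140:285,295:385,::-1],None,fx=4,fy=4,interpolation=cv2.INTER_CUBIC))
s=readout.get_state();print(s['time_s'],s['opening'],s['q'],s['position'],s['wrist_force'])
E
```

```text
14.6 0.8525987484478136 [-2.86872287e+01 -4.10380553e+00  1.01180095e+02  9.54656955e-04
  8.29241710e+01 -1.18672599e+02] [ 434.05854352 -149.96262417  199.98117027] [-0.19779134  0.42617712  0.66910226]
```

View pics/c3.png

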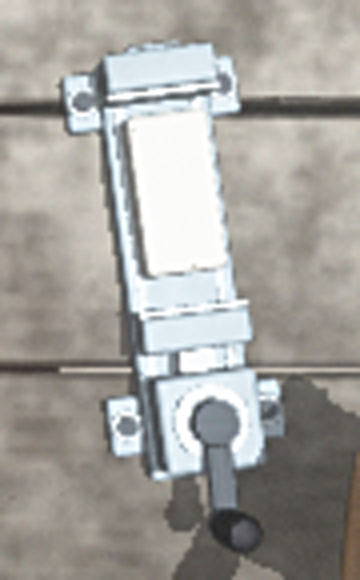

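The block sits lengthwise on the bed, in crop pixels from (170,115) to (180,275), with gaps at both jaws. Next I take hold of the knob.

```bash
python3 - <<'E'
from h import *
c=np.array([488.4,1.0]); th=184.2
k=c+55*np.array([np.cos(np.radians(th)),np.sin(np.radians(th))]); print(k)
robot.set_gripper(0.6,20)
robot.move_to([*k,170],[180,0,th])
print(robot.move_straight([*k,98],v=80,stop_force=8))
s=readout.get_state();print(s['position'],s['wrist_force'])
robot.set_gripper(0.0,20)
s=readout.get_state();print(s['time_s'],s['opening'],s['wrist_force'],s['wrist_torque'],s['q'][5])
g=shot('side','s4')
cv2.imwrite('pics/c4.png',cv2.resize(g['img'][120:220,230:370,::-1],None,fx=4,fy=4,interpolation=cv2.INTER_CUBIC))
E
```

```text
[433.54770375  -3.02810084]
False
[433.85144908  -3.07621589  98.46114172] [ 0.92327063 -0.16437621 -0.15157382]
17.0167 0.22679349763290588 [-1.10226019 -2.1147285   6.69680072] [-0.41109834  0.23860013  0.04210867] -104.8029770432913
```

View pics/c4.png

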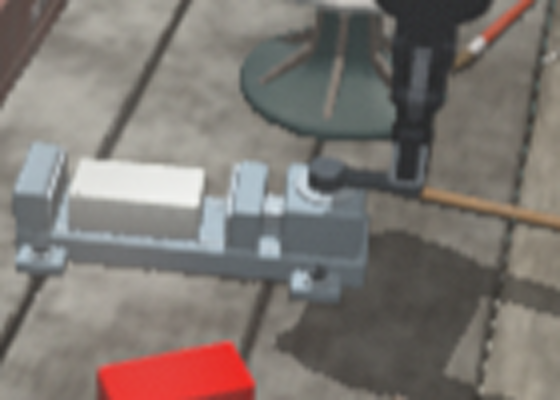

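The fingers hold the knob (crop about (410,165)), with an opening of 19.3 mm against a 20 mm knob. I'll loosen slightly so the knob can slide radially, then turn.

```bash
cat > turn.py <<'E'
from h import *
def go(c,th0,th1,step,lim,v=45):
    c=np.array(c); th=th0
    while th>th1+1e-6:
        th=max(th-step,th1); r=np.radians(th); e=np.array([np.cos(r),np.sin(r)])
        st=robot.move_straight([*(c+55*e),98],[180,0,th],v=v,stop_force=lim)
        s=readout.get_state(); f=s['wrist_force']; t=np.array([e[1],-e[0]])
        print(round(th,1),st,'rad %.1f tan %.1f z %.1f'%(f[:2]@e,f[:2]@t,f[2]),'t %.1f'%s['time_s'])
        if st or f[:2]@t<-lim or abs(f[:2]@e)>25: break
    return th
E
python3 - <<'E'
from turn import *
robot.set_gripper(0.28,20)
go([488.4,1],184.2,130,6,20)
g=shot('top','t5')
cv2.imwrite('pics/c5.png',cv2.resize(g['img'][140:285,295:385,::-1],None,fx=4,fy=4,interpolation=cv2.INTER_CUBIC))
E
```

```text
178.2 False rad 1.0 tan -1.4 z -0.1 t 17.6
172.2 False rad 1.1 tan -1.3 z 0.1 t 17.8
166.2 False rad 0.2 tan -1.9 z 0.9 t 18.1
160.2 False rad 0.3 tan -2.0 z -0.2 t 18.4
154.2 False rad -0.2 tan -1.7 z 0.2 t 18.7
148.2 False rad -0.4 tan -1.4 z -0.1 t 18.9
142.2 False rad 0.2 tan -0.8 z -0.2 t 19.2
136.2 False rad 0.1 tan -0.9 z -0.9 t 19.5
130.2 False rad -0.1 tan -2.0 z -0.9 t 19.8
130 False rad -0.4 tan -2.4 z -0.9 t 20.0
```

View pics/c5.png

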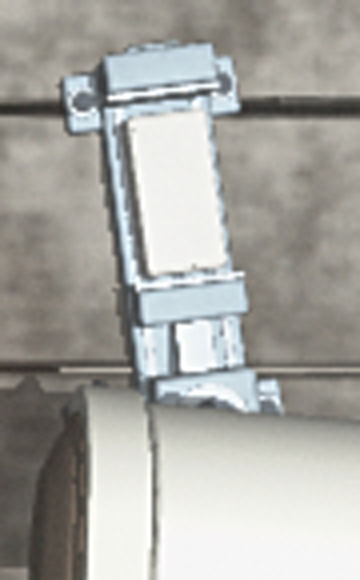

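The jaw has moved forward (front edge now at crop row ~280, nearly at the block's end). Continuing.

```bash
python3 - <<'E'
from turn import *
th=go([488.4,1],130,88,6,20)
th=go([488.4,1],th,66,1.5,18,v=20)
s=readout.get_state();print(th,s['position'],s['orientation'],s['opening'])
g=shot('top','t6');shot('side','s6')
cv2.imwrite('pics/c6.png',cv2.resize(g['img'][140:285,295:385,::-1],None,fx=4,fy=4,interpolation=cv2.INTER_CUBIC))
E
```

```text
124 False rad 0.3 tan -0.2 z -1.4 t 20.3
118 False rad 1.4 tan -0.7 z 0.9 t 20.6
112 False rad 0.4 tan -1.1 z -0.2 t 20.9
106 False rad -0.3 tan -1.9 z -0.1 t 21.2
100 False rad 0.5 tan -1.5 z -0.2 t 21.4
94 False rad 0.3 tan -0.8 z -0.6 t 21.7
88 False rad -0.1 tan -2.0 z -0.8 t 22.0
86.5 False rad 0.1 tan -5.3 z 1.1 t 22.2
85.0 False rad -0.2 tan -8.5 z 3.6 t 22.5
83.5 False rad 0.1 tan -17.1 z 9.2 t 22.7
82.0 False rad 0.5 tan -26.2 z 14.4 t 23.0
82.0 [493.80127845  55.99353576  97.75474971] [-1.79702039e+02 -5.88701882e-03  8.21332438e+01] 0.27894688088435887
```

View pics/c6.png

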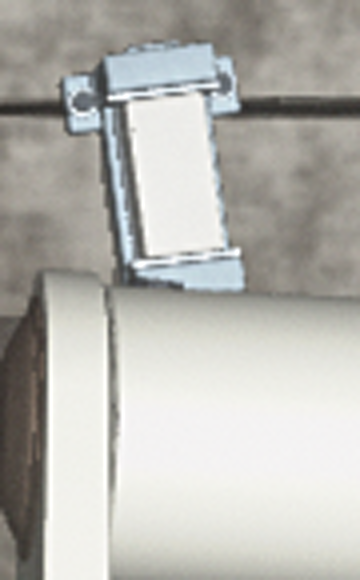

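The jaws meet the block at both ends, with 26 N at the knob. Next I release and retreat.

```bash
python3 - <<'E'
from h import *
robot.set_gripper(0.6)
p=readout.get_state()['position']
robot.move_straight([p[0],p[1],190],v=120)
robot.move_to([400,-250,250],[180,0,150])
g=shot('top','t7');h=shot('side','s7')
a=cv2.resize(g['img'][140:285,295:385,::-1],None,fx=4,fy=4,interpolation=cv2.INTER_CUBIC)
b=cv2.resize(h['img'][120:220,230:340,::-1],None,fx=3,fy=3,interpolation=cv2.INTER_CUBIC)
c=np.zeros((580,700,3),np.uint8);c[:,:360]=a;c[:300,365:695]=b
cv2.imwrite('pics/c7.png',c)
d=g['depth'];vv,uu=np.mgrid[:384,:512]
X=(np.stack([(uu-g['cx'])/g['fx']*d,(vv-g['cy'])/g['fy']*d,d],-1)-g['t'])@g['R']
m=(g['img'].min(2)>225)&(X[...,2]>45);m[:160]=0;m[206:]=0;m[:,:320]=0;m[:,355:]=0
n,l,s,_=cv2.connectedComponentsWithStats(m.astype(np.uint8));q=X[l==1+s[1:,4].argmax()]
r=cv2.minAreaRect(q[:,:2].astype(np.float32));print(q.mean(0),np.polyfit(q[:,0],q[:,2],1),r)
e=np.array([np.cos(np.radians(7.6)),np.sin(np.radians(7.6))]);w=np.array(r[0])-[609,16.9];print('vise xy',w@e,w@[-e[1],e[0]])
s=readout.get_state();print(s['time_s'],s['wrist_force'])
E
```

```text
[622.24134636  19.37036498  59.12016874] [ -0.80030241 557.10141744] ((605.4405517578125, 86.88337707519531), (101.44402313232422, 212.20574951171875), 14.217806816101074)
vise xy 5.727568417591103 69.83937069203586
26.1833 [ 0.31831462 -0.87268708  0.42611541]
```

View pics/c7.png

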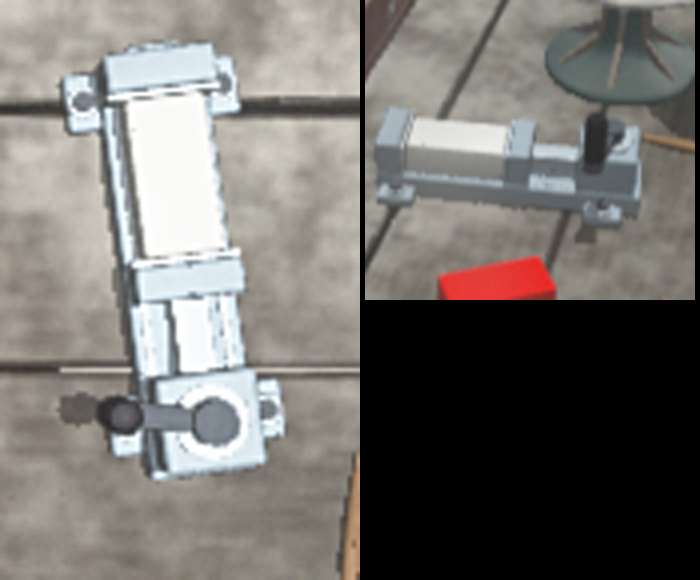

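The picture shows the block flush between both jaws and the crank at about 107°. Depth outliers spoiled the rectangle fit, so I'll redo it on the saved frame with a height band.

```bash
python3 - <<'E'
from h import *
g=dict(np.load('pics/t7.npz'))
d=g['depth'];vv,uu=np.mgrid[:384,:512]
X=(np.stack([(uu-g['cx'])/g['fx']*d,(vv-g['cy'])/g['fy']*d,d],-1)-g['t'])@g['R']
m=(g['img'].min(2)>235)&(X[...,2]>47)&(X[...,2]<56);m[:165]=0;m[202:]=0;m[:,:320]=0;m[:,355:]=0
n,l,s,_=cv2.connectedComponentsWithStats(m.astype(np.uint8));q=X[l==1+s[1:,4].argmax()]
r=cv2.minAreaRect(q[:,:2].astype(np.float32));print(len(q),q.mean(0),r)
A=np.c_[q[:,:2]-q[:,:2].mean(0),np.ones(len(q))];print('tilt',np.linalg.lstsq(A,q[:,2],rcond=None)[0])
e=np.array([np.cos(np.radians(7.6)),np.sin(np.radians(7.6))]);w=np.array(r[0])-[609,16.9];print('vise xy',w@e,w@[-e[1],e[0]])
E
```

```text
697 [623.23111892  18.18619041  52.05747084] ((622.95556640625, 18.198211669921875), (85.16058349609375, 42.71039581298828), 8.335844039916992)
tilt [5.41154583e-03 2.49195632e-03 5.20574708e+01]
vise xy 14.004671084140897 -0.558905255121719
```

The refit puts the block at vise x ≈ 14 mm and y ≈ -0.6 mm. Its top is at 52 mm, the tilt is under 0.5° and the yaw error is about 0.7°. All are within limits.

```bash
python3 - <<'E'
from h import *
print(workorder.finish_job(), readout.get_state()['time_s'])
E
```

```text
the job is handed in; nothing more can be done
the job is handed in; nothing more can be done
```

The large white plaster block is clamped in the vise, and I handed the job in at about 26 s of the 61 s allowed. I laid it lengthwise on the bed and turned the crank clockwise to about 1.85–1.88 rad, until the push at the knob reached 26 N. Then I let go and moved the arm clear.

| Last check (camera) | Measured | Limit |
|---|---|---|
| Block x in the vise frame | about 14 mm | 5 to 25 mm |
| Block y in the vise frame | about -0.6 mm | -18 to 18 mm |
| Block centre height (top measured at 52 mm) | about 37 mm | 31 to 43 mm |
| Tilt | under 0.5° | about 10° |
| Lengthwise alignment error | about 0.7° | about 10° |

- **Grip:** both jaws touch the block's ends in the picture. I could not measure the jaw force directly. From the knob push I estimate it at about 70 N, ignoring losses in the screw, against the 3 N needed.
- **Failed check:** the first rectangle fit after release was spoiled by depth outliers. Refitting the same frame with a height band gave the values above.
- **Disagreement:** different features put the vise origin 607 to 612 mm ahead of the base. I used 609, so block x could be off by about 3 mm, still within its limits.

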